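# Two-pin probe held on a bar across a sprung stage

### The arm

A 6-joint arm with a two-finger parallel gripper is mounted at the origin on the work surface. World frame = base frame: x ahead of the robot, y to its left, z up, the work surface at z = 0. Lengths are in m, angles in degrees, forces in N, time in s.
With the tool pointing down it reaches from about 0.375 to 0.9 m from the base axis. Payload 3.1 kg.
Tool frame: the origin (TCP) lies on the centre line of the jaws, within the pads' length; the fingertips stand 25 mm ahead of it and the grasp point (between the pads) lies 6 mm ahead of it; y points along the fingers, x is the direction in which the jaws open and shut, and the axes are right-handed (so a half turn about y gives the same grasp; the last joint's range is limited). The gripper opens to 87 mm and grips with 3 to 60 N. Pads are 19 mm wide; open, the fingers measure 117 mm over their backs; the gripper's body (75 mm by 190 mm) begins 51 mm behind the grasp point.
Start: joints at [56.637, 30.224, 82.088, -0, 67.689, -10.227], TCP at [0.246, 0.575, 0.248] pointing down, gripper open.
Joint ranges: [-176.69, 176.69], [-43.24, 126.21], [12.49, 139.97], [-82, 262], [0, 151.66], [-163.58, 163.58]. Speed limits (degrees/s): [159.86, 159.86, 180, 180, 180, 180].

### API

Orientations are given as a 3x3 rotation matrix whose columns are the frame's x, y, z axes.
In Python, from rig import * gives the robot as it stands.
- The arm moves only by the tool play_rows, never from a script. Its argument "commands" is a list of rows, each a list of 2 entries, a list of its own where there are three numbers: the shift along the world's x, y, z in m, then the turn, a rotation vector about the world's x, y, z in rad. A call has 1 to 10 rows; each row is the pose to reach, as a shift and turn from the pose commanded when the call began; what a row does not reach only later rows make up. A row lasts 1/8 s, in which the tool goes at most 62.5 mm and 10.7 degrees, less where a joint would pass 70% of its speed; a pose out of reach is approached as far as the arm can. A call with a gripper value outside its range is refused whole. "gripper" is the finger opening in m, from 0 to 0.087, set as the call begins (left out, the last holds). The fingers move at their own pace and stop on an object; the grip force is fixed at half the most. Time passes only in rows, so rows that repeat a pose let the fingers close. It gives the time, the measured TCP pose, the force and the opening at its end, in the units of the state.
- read_state(): the state, without advancing time (a new reading comes with each control period).
- capture(name): name is "scene" or "top" or "wrist"; returns a dict with "frame" (400x640x3 uint8, red, green, blue), "depth" (400x640 float32, m along the optical axis (not along the pixel's ray), 0 where there is no reading), "mtx" (3x3 intrinsics, pixels), "dist_coeffs" ([k1, k2, p1, p2, k3] as OpenCV has them; the pictures are not rectified), "cam_to_world" (4x4, takes a point from camera to world coordinates); the wrist camera has in their place "hand_eye" (4x4, takes a point from camera to tool coordinates, whose origin is the TCP and whose axes are the tool frame's). Camera axes: x right, y down, z forward; pixel columns grow to the right and rows downward; lengths in m; the calibration is good to about 2 mm. A picture is of the moment at which its call begins: read the wrist's pose just before it.
- hand_in(): hands the job in, once; it reports no verdict.
The state is a dict: "time_s": time; "joint_positions": joint angles; "qvel": joint speeds; "tau": joint torques, N m; "position": TCP position; "tcp_rot": TCP orientation; "force": force on the tool from outside, world axes, zero at the start; "moment": the same for the moment, N m; "opening": opening from 0.0 (shut) to 1.0 (fully open).
Only numpy, scipy, OpenCV 4.12 (cv2) and the standard library are available. Lean on these libraries where they do the work, as an engineer would, in place of code of your own. Each camera call takes 0.05 s, during which the arm holds its last target. There are 200 camera calls.

### The job

Gently lay the flat steel bar across the two saddles of the sprung stage, about centred and with its red mark upward, and let go of it. Then take the two-pin probe out of its stand and hold it upright, centred on the red mark with both pins inside it and in line with the length of the bar, pressing lightly with about 5 newtons (never 20). Finish while still holding the probe there, touching the bar with nothing but the pins, and leave the lens, the jar and the brass stub alone.

Things in the scene. Friction and masses are not known exactly. Their poses are not given: they have to be found in the camera images.
- bar: Bright flat steel bar, 160 long x 26 wide x 8 mm thick, about 260 g, lying flat on the bench with the red mark on top. Origin: centre of its underside; x along its length, y across, z up.
- bar_mid (a point): The centre of the bar's underside (same place as the bar's origin).
- mark (a point): Centre of the red mark, on the bar's upper face, 20 mm from the bar's middle towards its +x end. The mark is 34 mm along the bar x 16 mm across.
- saddle_mid (a point): Midway between the two black saddles of the sprung stage, at the height of their floors, where the bar's underside rests (100 mm above the bench, unloaded). x runs from saddle to saddle, the way the bar must lie, either end first; z up. Saddles centred 60 mm either side, each 16 mm long in x; floors 32 mm wide in y (3 mm play each side of the bar), lips 8 mm wide, 8 mm high.
- stage_base: Fixed grey base of the sprung stage, 200 (x) x 100 (y) x 45 mm high, origin under its centre, x from saddle to saddle. Above it the sinking aluminium table, 156 x 76 mm, top 72 mm above the bench: between the saddles there is 28 mm of free room below the bar. A white scale plate with a green band stands at its -y side, up to 87 mm.
- stage (a joint): How far the sprung stage table has sunk straight down, in m: 0 unloaded, stop at 0.016. The spring gives 1 N per mm: the bar alone sinks it about 2.6 mm (2 to 3.1), each newton of pressing 1 mm more. With the bar on and the probe pressed right, the red pointer stands in the green band.
- probe: White two-pin probe with a blue stripe, 130 mm tall, 180 g, upright in its stand. Origin midway between the pin ends (its lowest point); z up, x along the line of the pins. Brass pins 5 mm thick, 16 mm apart, 14 mm long; black nose 26 (x) x 16 (y) mm from 14 to 36 mm up; white body 44 (x) x 24 (y) mm from 36 to 130 mm. Grip it across y about 100 mm up. Both ways round are equally good.
- stand: Black probe stand fixed to the bench: upright pocket 64 (x) x 44 (y) mm outside, 72 mm high, on a foot 100 x 80 x 5 mm; origin under its centre, z up. The probe sits on its shoulders, 2 mm play, pin ends 6 mm above the bench, 64 mm of the white body sticking out; lift it straight up more than 70 mm to clear.
- lens: Bystander: black spare objective lens, 34 mm diameter, 56 mm tall, origin under its centre.
- jar: Bystander: small closed sample jar, 44 mm diameter, 55 mm tall, origin under its centre.
- stub: Bystander: brass specimen stub, 44 mm foot, 40 mm tall, origin under its centre.
Things that resemble listed ones, but are neither listed nor needed, are in the scene too. There is more than one size of the probe; the one meant has the size given above.

How it is judged:
By the outcome, as a careful person would: the job done as asked, in the order asked, and still so for the second after the job is handed in, while the arm keeps its last pose, push and grip.
It also fails if it takes over 64 s, if anything falls off the work surface, if the arm or the gripper's body presses on something with over 40 N, if the wrist force passes 120 N, or if a joint passes its speed limit or range.

## Working session

There is one attempt and no reset: what is moved stays moved. The work goes in short steps, Python scripts to look and compute and a tool call to move; the robot and the scene stay as the last step left them, time stands still between calls to the robot, and variables do not carry over. Pictures are saved under pics/ and viewed, about 8 in all and at most 12, crops included, and the job is handed in when it is done.

Besides the shell and the picture viewer there is one more tool, called after ">>>" as name([rows], argument=value, ...), one row to a line, values as JSON. play_rows: Moves the arm, as the interface text tells. Its arguments: {"type":"object","properties":{"commands":{"type":"array"},"gripper":{"type":"number"}},"required":["commands"]}

```bash
ls; mkdir -p pics; cat > h.py <<'E'
from rig import *
import numpy as np, cv2, pickle
def snap(n,tag):
    s=read_state(); c=capture(n)
    if n=="wrist":
        T=np.eye(4);T[:3,:3]=np.array(s["tcp_rot"]);T[:3,3]=s["position"]
        c["cam_to_world"]=T@np.array(c["hand_eye"])
    pickle.dump(c,open(f"pics/{tag}.pkl","wb")); cv2.imwrite(f"pics/{tag}.png",c["frame"][:,:,::-1]); return c
def load(tag): return pickle.load(open(f"pics/{tag}.pkl","rb"))
def ray(c,u,v):
    p=cv2.undistortPoints(np.array([[[u,v]]],float),np.array(c["mtx"]),np.array(c["dist_coeffs"]))[0,0]
    T=np.array(c["cam_to_world"]); return T[:3,3],T[:3,:3]@np.array([p[0],p[1],1.])
def atz(c,u,v,z):
    o,d=ray(c,u,v); return o+d*(z-o[2])/d[2]
def dep(c,u,v):
    o,d=ray(c,u,v); return o+d*c["depth"][int(round(v)),int(round(u))]
def tri(a,pa,b,pb):
    o1,d1=ray(a,*pa);o2,d2=ray(b,*pb)
    A=np.stack([d1,-d2],1);t=np.linalg.lstsq(A,o2-o1,rcond=None)[0]
    p,q=o1+t[0]*d1,o2+t[1]*d2; return (p+q)/2,np.linalg.norm(p-q)
def proj(c,P):
    T=np.linalg.inv(np.array(c["cam_to_world"]))
    return cv2.projectPoints(np.array(P,float).reshape(-1,3),cv2.Rodrigues(T[:3,:3])[0],T[:3,3],np.array(c["mtx"]),np.array(c["dist_coeffs"]))[0][:,0]
E
python3 - <<'E'
from h import *
for n in["scene","top"]: snap(n,n+"0")
a=np.vstack([cv2.imread("pics/scene0.png"),cv2.imread("pics/top0.png")]); 
s=read_state();print(s)
E
```

```text
pics
{'time_s': 0.1, 'joint_positions': array([ 5.66371893e+01,  3.02720807e+01,  8.21491472e+01,  2.88407108e-04,
        6.76905197e+01, -1.02278453e+01]), 'qvel': array([ 0.08106018, -0.21212114, -0.110981  , -0.08763113,  0.05099097,
       -0.06039753]), 'tau': array([-2.94248457e-04, -4.40986776e+01, -1.77151072e+01,  6.34948723e-02,
        5.34177327e-02, -5.72699469e-05]), 'position': array([0.2451944 , 0.57422557, 0.2466856 ]), 'tcp_rot': array([[ 3.92899104e-01, -1.07646948e-03, -9.19580956e-01],
       [ 9.19579585e-01, -1.62639171e-03,  3.92900422e-01],
       [-1.91854415e-03, -9.99998098e-01,  3.50891514e-04]]), 'force': array([ 0.32091   ,  0.20918847, -0.9414814 ]), 'moment': array([0.02234414, 0.0020861 , 0.00629536]), 'opening': 0.9970921008447251}
```

View pics/scene0.png

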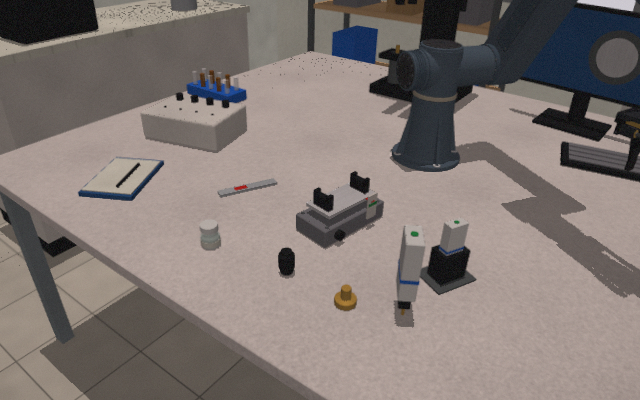

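View pics/top0.png

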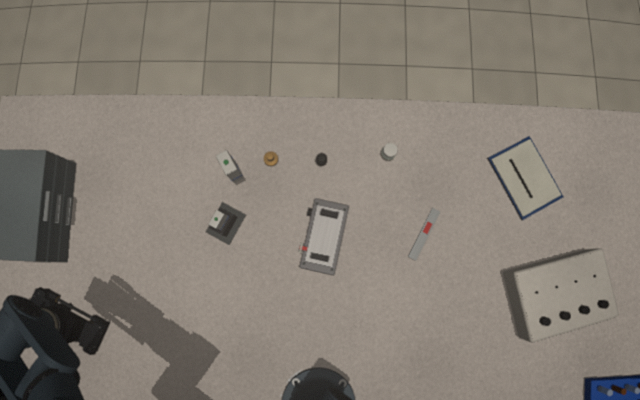

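```bash
python3 - <<'E'
from h import *
s=load("scene0");t=load("top0")
print("top px z0: bar ends",[atz(t,*p,.008).round(3) for p in[(413,259),(434,209),(428,228)]])
print("saddles",[atz(t,*p,.11).round(3) for p in[(329,213),(319,257)]])
for n,ps,pt in[("probe in stand top(green)",(456,222),(217,219)),("free probe top",(414,234),(226,162)),("mark",(240,188),(428,228)),
 ]:
  print(n,tri(s,ps,t,pt),dep(s,*ps).round(3),dep(t,*pt).round(3))
for p in [(271,158),(321,159),(389,151)]: print(atz(t,*p,.04).round(3))
a=cv2.imread("pics/scene0.png")[170:330,300:500]; b=cv2.imread("pics/top0.png")[140:280,200:450]
cv2.imwrite("pics/c1.png",cv2.resize(a,None,fx=3.7,fy=3.7,interpolation=2))
print(np.array(t["cam_to_world"]).round(3),np.array(capture("wrist")["hand_eye"]).round(3),t["mtx"])
E
```

```text
top px z0: bar ends [array([ 0.414, -0.258,  0.008]), array([ 0.559, -0.319,  0.008]), array([ 0.504, -0.301,  0.008])]
saddles [array([ 0.529, -0.013,  0.11 ]), array([0.412, 0.01 , 0.11 ])]
probe in stand top(green) (array([0.50159666, 0.28031912, 0.13496699]), np.float64(0.002787786993375749)) [0.503 0.282 0.137] [0.502 0.278 0.14 ]
free probe top (array([0.64511305, 0.25571115, 0.17699379]), np.float64(0.0011860339923984121)) [0.646 0.257 0.178] [0.645 0.255 0.18 ]
mark (array([ 0.50316808, -0.30108992,  0.00503705]), np.float64(0.0026643584856887214)) [ 0.505 -0.297  0.007] [ 0.504 -0.301  0.01 ]
[0.689 0.154 0.04 ]
[0.69  0.012 0.04 ]
[ 0.719 -0.182  0.04 ]
[[ 0.027 -0.99   0.14   0.394]
 [-1.    -0.027  0.004  0.018]
 [-0.    -0.14  -0.99   1.364]
 [ 0.     0.     0.     1.   ]] [[ 1.    -0.    -0.    -0.   ]
 [ 0.    -0.265  0.964 -0.137]
 [-0.    -0.964 -0.265  0.073]
 [ 0.     0.     0.     1.   ]] [[475.45768285   0.         315.97980903]
 [  0.         475.45768285 196.72893323]
 [  0.           0.           1.        ]]
```

View pics/c1.png

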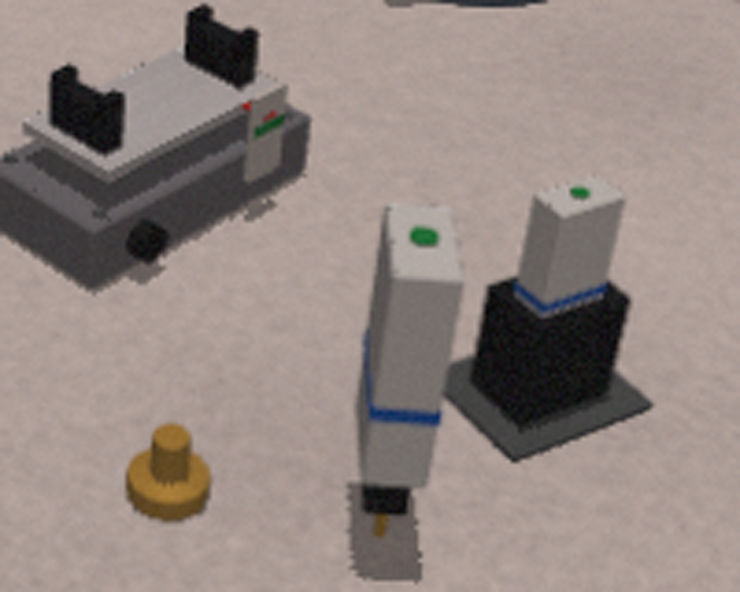

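The two probe candidates in scene0 are the one in the stand at (453,250), whose top is at z=0.136 (= 130 + 6 mm), and the free-standing one at (410,260), 178 mm tall. The crop confirms it: the one in the stand fits the stated size, the free one is oversized. The bar is at top-view (423,235) and the stage at (325,236). I'll look at each from close by with the wrist camera.

>>> play_rows([
  [[0.03, -0.03, 0.05], [0, 0, 0]],
  [[0.07, -0.075, 0.06], [0, 0, 0]],
  [[0.11, -0.12, 0.06], [0, 0, 0]],
  [[0.15, -0.17, 0.06], [0, 0, 0]],
  [[0.19, -0.22, 0.06], [0, 0, 0]],
  [[0.22, -0.26, 0.06], [0, 0, 0]],
  [[0.24, -0.285, 0.06], [0, 0, 0]],
  [[0.244, -0.29, 0.06], [0, 0, 0]],
  [[0.244, -0.29, 0.06], [0, 0, 0]],
])

```text
time_s: 1.27
position: [0.4891, 0.2849, 0.3073]
tcp_rot: [[0.393, -0.001, -0.919], [0.919, 0.0, 0.393], [-0.0, -1.0, 0.001]]
force: [-0.1, -0.5, -0.4]
opening: 0.998
```

```bash
python3 -c "
from h import *
c=snap('wrist','w_stand');print(read_state()['position'],c['mtx'][0][0])"
```

```text
[0.48872505 0.285381   0.3073457 ] 309.51182745801907
```

>>> play_rows([
  [[0, -0.03, 0], [0, 0, 0]],
  [[0, -0.08, 0], [0, 0, 0]],
  [[0, -0.13, 0], [0, 0, 0]],
  [[0, -0.18, 0], [0, 0, 0]],
  [[0, -0.23, 0], [0, 0, 0]],
  [[-0.01, -0.26, 0], [0, 0, 0]],
  [[-0.01, -0.285, 0], [0, 0, 0]],
  [[-0.01, -0.285, 0], [0, 0, 0]],
  [[-0.01, -0.285, 0], [0, 0, 0]],
])

```text
time_s: 2.45
position: [0.4793, 0.0012, 0.3076]
tcp_rot: [[0.392, -0.0, -0.92], [0.92, 0.001, 0.392], [0.001, -1.0, 0.0]]
force: [0.8, 0.3, 0.3]
opening: 0.998
```

```bash
python3 -c "
from h import *
c=snap('wrist','w_stage');print(read_state()['position'])"
```

```text
[0.47932967 0.00124308 0.30753665]
```

>>> play_rows([
  [[0, -0.03, 0], [0, 0, 0]],
  [[0, -0.08, 0], [0, 0, 0]],
  [[0, -0.13, 0], [0, 0, 0]],
  [[0, -0.18, -0.02], [0, 0, 0]],
  [[0, -0.23, -0.05], [0, 0, 0]],
  [[0, -0.26, -0.08], [0, 0, 0]],
  [[0.005, -0.285, -0.1], [0, 0, 0]],
  [[0.007, -0.289, -0.11], [0, 0, 0]],
  [[0.007, -0.289, -0.11], [0, 0, 0]],
])

```text
time_s: 3.62
position: [0.4866, -0.2877, 0.1969]
tcp_rot: [[0.392, -0.001, -0.92], [0.92, 0.002, 0.392], [0.001, -1.0, 0.002]]
force: [-0.7, 0.8, 0.4]
opening: 1.002
```

```bash
python3 -c "
from h import *
c=snap('wrist','w_bar');s=read_state();print(s['position'],s['joint_positions'],s['force'],s['time_s'])
a=np.hstack([cv2.imread('pics/w_stand.png'),cv2.imread('pics/w_stage.png')]);cv2.imwrite('pics/v3.png',cv2.resize(a,(1280,400))) 
b=np.vstack([a[:,:640],a[:,640:]]);cv2.imwrite('pics/v3.png',b[:, :])
print(b.shape); cv2.imwrite('pics/v3.png',cv2.resize(b,(480,600),interpolation=cv2.INTER_AREA))"
```

```text
[ 0.48673728 -0.28771015  0.19766695] [-4.19192242e+01  2.93236239e+01  9.36122807e+01  2.40904723e-02
  5.71230624e+01 -1.08880505e+02] [-0.04524709 -0.29402172  0.54853365] 3.675
(800, 640, 3)
```

View pics/w_bar.png

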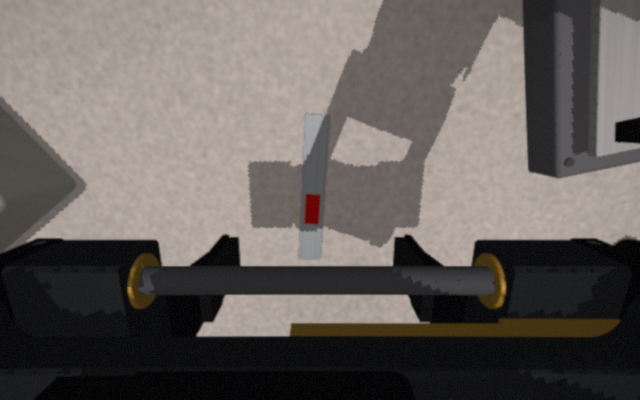

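View pics/w_stage.png

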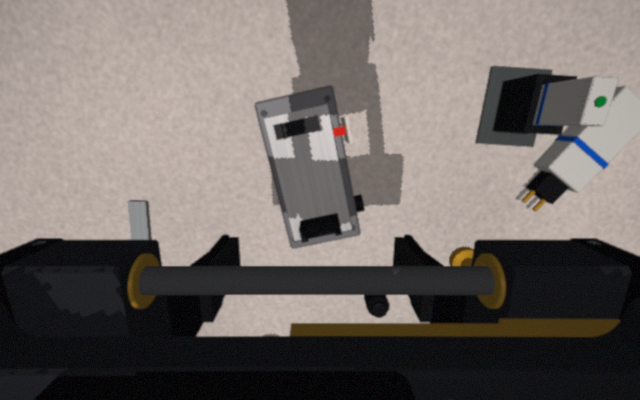

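View pics/w_stand.png

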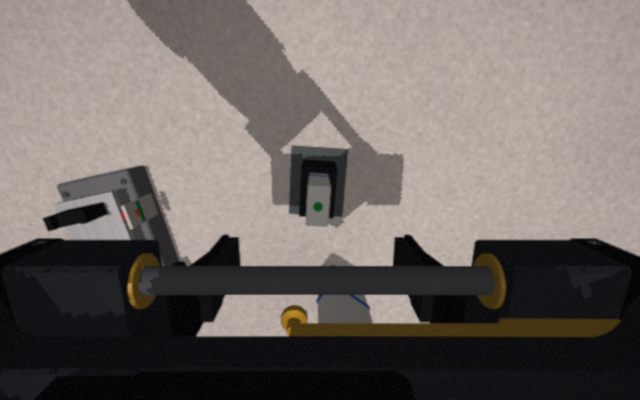

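```bash
cat >> h.py <<'E'
def cloud(c,z0,z1,box):
    d=c["depth"]; v,u=np.mgrid[0:400,0:640]; u=u.ravel();v=v.ravel()
    p=cv2.undistortPoints(np.stack([u,v],1).astype(float)[:,None],np.array(c["mtx"]),np.array(c["dist_coeffs"]))[:,0]
    D=d.ravel(); P=np.c_[p*D[:,None],D]; T=np.array(c["cam_to_world"]); W=P@T[:3,:3].T+T[:3,3]
    m=(D>0)&(W[:,2]>z0)&(W[:,2]<z1)&(W[:,0]>box[0])&(W[:,0]<box[1])&(W[:,1]>box[2])&(W[:,1]<box[3])
    return W[m],np.c_[u,v][m],c["frame"].reshape(-1,3)[m]
def rect(W):
    r=cv2.minAreaRect((W[:,:2]*1000).astype(np.float32)); return r
E
python3 - <<'E'
from h import *
b=load("w_bar");st=load("w_stage");sd=load("w_stand")
f=b["frame"].astype(int); red=(f[:,:,0]>90)&(f[:,:,1]<50)&(f[:,:,2]<50); v,u=np.nonzero(red); 
print("mark px",u.mean(),v.mean(),atz(b,u.mean(),v.mean(),.008), "depth z",np.median([dep(b,x,y)[2] for x,y in zip(u,v)]))
q=[atz(b,*p,.008) for p in[(305.5,114),(328,115),(299,258),(321,258)]]
n,fa=(q[0]+q[1])/2,(q[2]+q[3])/2; print("bar near/far end",n,fa,"mid",(n+fa)/2,"len",np.linalg.norm(n-fa),"wid",np.linalg.norm(q[0]-q[1]),"ang",np.degrees(np.arctan2(*(fa-n)[[1,0]])))
pts=np.stack([atz(b,x,y,.008) for x,y in zip(u,v)]); print("mark rect",rect(pts))
W,px,_=cloud(b,-.01,.003,(.40,.56,-.25,-.2)); print("bench z",np.median(W[:,2]))
for t,z0,z1,box in[("w_stage",.088,.13,(.36,.6,-.1,.08)),]:
  c=load(t);W,px,rgb=cloud(c,z0,z1,box); dk=rgb.max(1)<60; W=W[dk]; print(len(W))
  far=W[W[:,0]>.47];nr=W[W[:,0]<.47]
  for g in(far,nr): print("saddle",len(g),rect(g),np.percentile(g[:,2],[5,50,95]).round(4))
q=[atz(st,*p,.045) for p in[(257,101),(333,87),(358,236),(291,246)]]
print("base",np.round(q,4),np.mean(q,0)); print([np.linalg.norm(q[i]-q[(i+1)%4]).round(4) for i in range(4)])
W,px,rgb=cloud(st,.040,.05,(.3,.65,-.12,.1));print("base cloud",rect(W))
W,px,rgb=cloud(sd,.125,.15,(.42,.56,.2,.33)); print("probe top",len(W),rect(W),np.median(W[:,2]))
W,px,rgb=cloud(sd,.062,.085,(.42,.56,.2,.36)); print("stand rim",len(W),rect(W),np.median(W[:,2]))
W,px,rgb=cloud(sd,.002,.012,(.42,.56,.2,.36)); dk=rgb.max(1)<75; print("foot",rect(W[dk]))
E
```

```text
mark px 311.78345498783455 208.65936739659367 [ 0.50341241 -0.30014841  0.008     ] depth z 0.008140330800858131
bar near/far end [ 0.41460908 -0.25639969  0.008     ] [ 0.55650832 -0.32525439  0.008     ] mid [ 0.4855587  -0.29082704  0.008     ] len 0.15772243320014562 wid 0.02274252786213786 ang -25.88435533032443
mark rect ((503.5552978515625, -299.9788818359375), (15.275738716125488, 33.04813003540039), 66.35199737548828)
bench z -0.00020774447951743547
1196
saddle 625 ((528.379638671875, -14.74172592163086), (46.32927322387695, 16.020193099975586), 78.6751937866211) [0.0916 0.1    0.1084]
saddle 571 ((410.9273986816406, 7.835712432861328), (45.048973083496094, 15.022844314575195), 78.95304870605469) [0.0986 0.1002 0.1084]
base [[ 0.3633 -0.0281  0.045 ]
 [ 0.3849  0.0635  0.045 ]
 [ 0.5762  0.0224  0.045 ]
 [ 0.5536 -0.0685  0.045 ]] [ 0.46948505 -0.00268732  0.045     ]
[np.float64(0.0941), np.float64(0.1957), np.float64(0.0936), np.float64(0.1945)]
base cloud ((470.55718994140625, -1.9857406616210938), (103.18975830078125, 200.08566284179688), 78.91902160644531)
probe top 977 ((501.5433654785156, 281.231201171875), (24.00550079345703, 44.105430603027344), 63.14907455444336) 0.13568937305227285
stand rim 888 ((501.8373107910156, 281.095947265625), (44.00027847290039, 64.43509674072266), 63.16621017456055) 0.0717694030325419
foot ((502.2523193359375, 280.5044860839844), (79.18004608154297, 97.926513671875), 63.34357452392578)
```

```bash
python3 - <<'E'
from h import *
b=load("w_bar")
W,px,rgb=cloud(b,.0045,.012,(.38,.6,-.36,-.22)); m=np.zeros((400,640),np.uint8); m[px[:,1],px[:,0]]=1
n,l,s,_=cv2.connectedComponentsWithStats(m); k=1+np.argmax(s[1:,4]); W=W[l[px[:,1],px[:,0]]==k]
print(len(W),rect(W),np.median(W[:,2]),W[:,:2].mean(0))
e=np.linalg.eigh(np.cov(W[:,:2].T))[1][:,1]; print(np.degrees(np.arctan2(e[1],e[0])))
s=read_state();print(s["position"],np.degrees(np.arctan2(s["tcp_rot"][1][0],s["tcp_rot"][0][0])))
E
```

```text
3498 ((486.122314453125, -291.0516662597656), (25.989686965942383, 159.67454528808594), 63.41347885131836) 0.007858365329678346 [ 0.48148203 -0.28873254]
153.43368472963508
[ 0.48673728 -0.28771015  0.19766695] 66.9481768474523
```

>>> play_rows([
  [[-0.0006, -0.0033, -0.03], [0, 0, -0.06]],
  [[-0.0006, -0.0033, -0.07], [0, 0, -0.06]],
  [[-0.0006, -0.0033, -0.11], [0, 0, -0.06]],
  [[-0.0006, -0.0033, -0.14], [0, 0, -0.06]],
  [[-0.0006, -0.0033, -0.155], [0, 0, -0.06]],
  [[-0.0006, -0.0033, -0.163], [0, 0, -0.06]],
  [[-0.0006, -0.0033, -0.167], [0, 0, -0.06]],
  [[-0.0006, -0.0033, -0.169], [0, 0, -0.06]],
  [[-0.0006, -0.0033, -0.17], [0, 0, -0.06]],
  [[-0.0006, -0.0033, -0.17], [0, 0, -0.06]],
], gripper=0.05)

```text
time_s: 4.92
position: [0.4861, -0.2928, 0.0279]
tcp_rot: [[0.447, 0.001, -0.894], [0.894, -0.0, 0.447], [-0.0, -1.0, -0.001]]
force: [0.1, 0.1, 1.0]
opening: 0.573
```

>>> play_rows([
  [[0, 0, -0.0005], [0, 0, 0]],
  [[0, 0, -0.0005], [0, 0, 0]],
  [[0, 0, -0.0005], [0, 0, 0]],
  [[0, 0, -0.0005], [0, 0, 0]],
  [[0, 0, -0.0005], [0, 0, 0]],
  [[0, 0, -0.0005], [0, 0, 0]],
], gripper=0.0)

```text
time_s: 5.68
position: [0.4859, -0.2924, 0.0271]
tcp_rot: [[0.447, -0.0, -0.894], [0.894, 0.0, 0.447], [0.0, -1.0, 0.0]]
force: [1.0, 1.2, 0.3]
opening: 0.297
```

>>> play_rows([
  [[0, 0, 0.01], [0, 0, 0]],
  [[0, 0, 0.04], [0, 0, 0]],
  [[0, 0.01, 0.08], [0, 0, 0.0]],
  [[0, 0.03, 0.12], [0, 0, 0.04]],
  [[0, 0.06, 0.15], [0, 0, 0.08]],
  [[-0.005, 0.1, 0.16], [0, 0, 0.13]],
  [[-0.01, 0.145, 0.16], [0, 0, 0.18]],
  [[-0.012, 0.19, 0.16], [0, 0, 0.23]],
  [[-0.014, 0.225, 0.16], [0, 0, 0.27]],
  [[-0.016, 0.25, 0.16], [0, 0, 0.2705]],
])

```text
time_s: 6.92
position: [0.469, -0.0409, 0.1873]
tcp_rot: [[0.191, -0.001, -0.982], [0.982, 0.0, 0.191], [-0.0, -1.0, 0.001]]
force: [-0.2, -0.7, -2.9]
opening: 0.291
```

>>> play_rows([
  [[0, 0.02, 0], [0, 0, 0]],
  [[0, 0.035, 0], [0, 0, 0]],
  [[0, 0.039, 0], [0, 0, 0]],
  [[0, 0.039, 0], [0, 0, 0]],
  [[0, 0.039, 0], [0, 0, 0]],
])

```text
time_s: 7.55
position: [0.4701, -0.0042, 0.187]
tcp_rot: [[0.193, 0.0, -0.981], [0.981, -0.0, 0.193], [-0.0, -1.0, -0.0]]
force: [0.1, 0.4, -3.0]
opening: 0.293
```

```bash
python3 - <<'E'
from h import *
c=snap("wrist","w_carry"); s=read_state(); print(s["position"],s["force"],s["time_s"],np.degrees(np.arctan2(s["tcp_rot"][1][0],s["tcp_rot"][0][0])))
W,px,rgb=cloud(c,.145,.185,(.36,.6,-.1,.1)); print(len(W),np.median(W[:,2]),rect(W))
t=snap("top","t_carry"); 
for z0,z1 in((.155,.18),):
  W,px,rgb=cloud(t,z0,z1,(.36,.6,-.1,.1)); print(len(W),rect(W))
a=np.vstack([cv2.imread("pics/w_carry.png")[:300],cv2.resize(cv2.imread("pics/t_carry.png")[180:290,230:430],(640,352),interpolation=2)[:300]])
cv2.imwrite("pics/v7.png",a)
E
```

```text
[ 0.47010418 -0.00423243  0.18703098] [-0.42976101  0.6301582  -2.57884451] 7.6 78.87612114275191
10109 0.1677962110763442 ((450.88525390625, -0.15076828002929688), (43.265228271484375, 122.38884735107422), 77.11188507080078)
137 ((480.28118896484375, -3.2403602600097656), (25.7681884765625, 141.466552734375), 79.2229995727539)
```

View pics/v7.png

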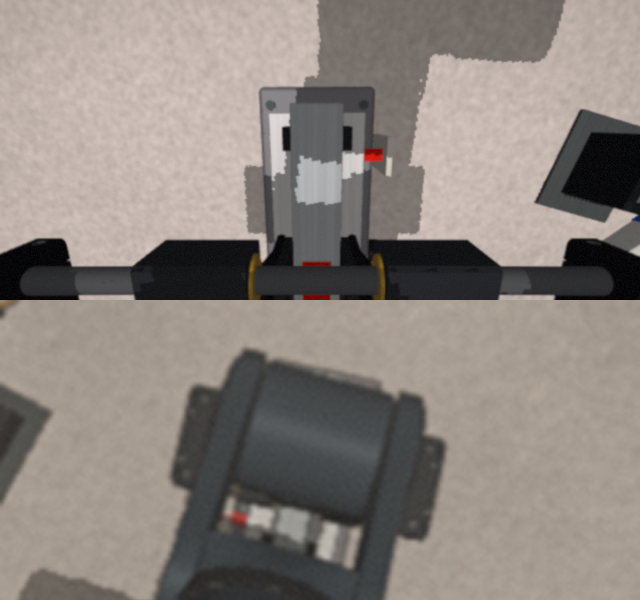

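>>> play_rows([
  [[0, 0.0007, -0.01], [0, 0, 0]],
  [[0, 0.0007, -0.025], [0, 0, 0]],
  [[0, 0.0007, -0.038], [0, 0, 0]],
  [[0, 0.0007, -0.047], [0, 0, 0]],
  [[0, 0.0007, -0.052], [0, 0, 0]],
  [[0, 0.0007, -0.055], [0, 0, 0]],
  [[0, 0.0007, -0.057], [0, 0, 0]],
  [[0, 0.0007, -0.0585], [0, 0, 0]],
  [[0, 0.0007, -0.0595], [0, 0, 0]],
  [[0, 0.0007, -0.0595], [0, 0, 0]],
])

```text
time_s: 8.9
position: [0.47, -0.0029, 0.1276]
tcp_rot: [[0.192, 0.0, -0.981], [0.981, -0.0, 0.192], [-0.0, -1.0, -0.0]]
force: [-0.1, 0.1, -3.7]
opening: 0.292
```

>>> play_rows([
  [[0, 0, -0.001], [0, 0, 0]],
  [[0, 0, -0.0018], [0, 0, 0]],
  [[0, 0, -0.0025], [0, 0, 0]],
  [[0, 0, -0.0025], [0, 0, 0]],
  [[0, 0, -0.0025], [0, 0, 0]],
  [[0, 0, -0.0025], [0, 0, 0]],
])

```text
time_s: 9.65
position: [0.47, -0.0029, 0.1251]
tcp_rot: [[0.192, 0.0, -0.981], [0.981, -0.0, 0.192], [-0.0, -1.0, -0.0]]
force: [-0.2, 0.2, -0.2]
opening: 0.286
```

>>> play_rows([
  [[0, 0, 0], [0, 0, 0]],
  [[0, 0, 0], [0, 0, 0]],
  [[0, 0, 0], [0, 0, 0]],
  [[0, 0, 0.01], [0, 0, 0]],
  [[0, 0, 0.03], [0, 0, 0]],
  [[0, 0, 0.07], [0, 0, 0]],
  [[0, 0, 0.12], [0, 0, 0]],
  [[-0.02, 0, 0.16], [0, 0, 0]],
  [[-0.05, 0, 0.19], [0, 0, 0]],
  [[-0.05, 0, 0.19], [0, 0, 0]],
], gripper=0.06)

```text
time_s: 10.9
position: [0.4193, -0.0027, 0.3175]
tcp_rot: [[0.192, 0.005, -0.981], [0.981, -0.001, 0.192], [-0.0, -1.0, -0.005]]
force: [1.3, -0.6, -0.9]
opening: 0.688
```

```bash
python3 - <<'E'
from h import *
c=snap("wrist","w_placed"); s=read_state(); print(s["position"],s["force"],s["time_s"])
def meas(c,t):
  W,px,rgb=cloud(c,.1015,.125,(.36,.6,-.1,.1)); dk=rgb.max(1)<60; 
  W=W[~dk]; print(t,len(W),np.median(W[:,2]),rect(W))
  f=c["frame"].astype(int); red=(f[:,:,0]>90)&(f[:,:,1]<55)&(f[:,:,2]<55); n,l,st,ce=cv2.connectedComponentsWithStats(red.astype(np.uint8)); 
  for i in range(1,n):
    if st[i,4]>15: print(" red",st[i],ce[i].round(1),atz(c,*ce[i],.1055).round(4),dep(c,*ce[i]).round(4))
meas(c,"wrist"); meas(snap("top","t2"),"top")
cv2.imwrite("pics/v8.png",c["frame"][:,:,::-1])
E
```

```text
[ 0.41992965 -0.00283627  0.31630867] [ 0.39255185  0.22482143 -0.25404613] 10.95
wrist 2409 0.10502572563325208 ((456.1960754394531, -0.440673828125), (47.25157165527344, 132.7764434814453), 78.96942901611328)
 red [354 178  12   9  94] [359.3 182.3] [0.4259 0.0461 0.1055] [0.4345 0.0498 0.0678]
 red [319 228  12  26 290] [324.2 240.1] [ 0.4879 -0.0066  0.1055] [ 0.4879 -0.0066  0.1056]
top 188 0.10539843070909283 ((526.8677368164062, -11.332477569580078), (47.817203521728516, 47.46326446533203), 77.5247573852539)
```

View pics/v8.png

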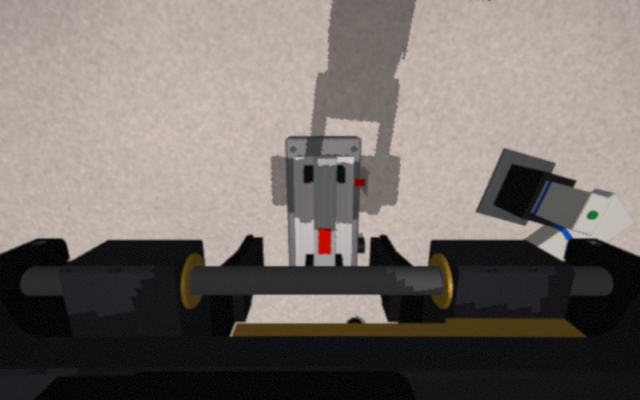

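>>> play_rows([
  [[0.01, 0.025, 0], [0, 0, -0.04]],
  [[0.025, 0.07, -0.01], [0, 0, -0.09]],
  [[0.04, 0.115, -0.03], [0, 0, -0.14]],
  [[0.05, 0.16, -0.05], [0, 0, -0.2]],
  [[0.06, 0.205, -0.07], [0, 0, -0.25]],
  [[0.07, 0.245, -0.085], [0, 0, -0.275]],
  [[0.08, 0.272, -0.096], [0, 0, -0.275]],
  [[0.0817, 0.284, -0.096], [0, 0, -0.275]],
  [[0.0817, 0.284, -0.096], [0, 0, -0.275]],
  [[0.0817, 0.284, -0.096], [0, 0, -0.275]],
])

```text
time_s: 12.25
position: [0.5015, 0.2802, 0.2192]
tcp_rot: [[0.452, -0.0, -0.892], [0.892, -0.001, 0.452], [-0.001, -1.0, -0.0]]
force: [-0.3, -0.9, 0.5]
opening: 0.69
```

```bash
python3 - <<'E'
from h import *
c=snap("wrist","w_pr"); s=read_state(); print(s["position"],np.degrees(np.arctan2(s["tcp_rot"][1][0],s["tcp_rot"][0][0])))
for z0,z1 in((.125,.145),(.062,.08),(.003,.012)):
  W,px,rgb=cloud(c,z0,z1,(.44,.56,.23,.34)); 
  if len(W)>20: print(len(W),rect(W),np.median(W[:,2]))
W,px,rgb=cloud(c,.16,.19,(.56,.7,.2,.33)); print("decoy",len(W), rect(W) if len(W)>20 else 0)
W,px,rgb=cloud(load("top0"),.16,.19,(.56,.7,.2,.33)); print("decoy top",len(W), rect(W))
E
```

```text
[0.50154807 0.28014272 0.21938366] 63.11396884786718
1836 ((501.3207702636719, 281.27569580078125), (23.95315933227539, 43.89535903930664), 62.948246002197266) 0.13573949895580795
1432 ((501.6805725097656, 281.1111145019531), (44.08114242553711, 64.22923278808594), 63.12095260620117) 0.07183510073918062
2629 ((509.9539794921875, 298.5734558105469), (118.55506134033203, 98.93072509765625), 63.311893463134766) 0.0048003242737740814
decoy 0 0
decoy top 302 ((645.7644653320312, 255.23130798339844), (59.57638168334961, 33.13453674316406), 30.026386260986328)
```

>>> play_rows([
  [[0, 0.001, -0.015], [0, 0, 0]],
  [[0, 0.001, -0.04], [0, 0, 0]],
  [[0, 0.001, -0.065], [0, 0, 0]],
  [[0, 0.001, -0.085], [0, 0, 0]],
  [[0, 0.001, -0.098], [0, 0, 0]],
  [[0, 0.001, -0.104], [0, 0, 0]],
  [[0, 0.001, -0.107], [0, 0, 0]],
  [[0, 0.001, -0.107], [0, 0, 0]],
  [[0, 0.001, -0.107], [0, 0, 0]],
])

```text
time_s: 13.42
position: [0.502, 0.2823, 0.1127]
tcp_rot: [[0.451, 0.001, -0.892], [0.892, 0.0, 0.451], [0.001, -1.0, -0.001]]
force: [0.3, -1.0, -0.1]
opening: 0.69
```

>>> play_rows([
  [[0, 0, 0], [0, 0, 0]],
  [[0, 0, 0], [0, 0, 0]],
  [[0, 0, 0], [0, 0, 0]],
  [[0, 0, 0], [0, 0, 0]],
  [[0, 0, 0], [0, 0, 0]],
  [[0, 0, 0], [0, 0, 0]],
], gripper=0.0)

```text
time_s: 14.18
position: [0.5016, 0.2821, 0.112]
tcp_rot: [[0.451, -0.0, -0.892], [0.892, -0.0, 0.451], [-0.0, -1.0, 0.0]]
force: [-0.0, -0.3, -0.3]
opening: 0.272
```

>>> play_rows([
  [[0, 0, 0.01], [0, 0, 0]],
  [[0, 0, 0.025], [0, 0, 0]],
  [[0, 0, 0.045], [0, 0, 0]],
  [[0, 0, 0.065], [0, 0, 0]],
  [[0, 0, 0.085], [0, 0, 0]],
  [[0, 0, 0.105], [0, 0, 0]],
  [[0, 0, 0.125], [0, 0, 0]],
  [[0, 0, 0.145], [0, 0, 0]],
  [[0, 0, 0.155], [0, 0, 0]],
  [[0, -0.01, 0.16], [0, 0, 0]],
])

```text
time_s: 15.42
position: [0.5016, 0.2722, 0.2729]
tcp_rot: [[0.45, 0.001, -0.893], [0.893, 0.0, 0.45], [0.001, -1.0, -0.001]]
force: [0.3, -0.6, -1.7]
opening: 0.27
```

>>> play_rows([
  [[0, -0.02, 0], [0, 0, 0.03]],
  [[0.005, -0.05, 0], [0, 0, 0.07]],
  [[0.01, -0.09, 0], [0, 0, 0.12]],
  [[0.015, -0.13, 0], [0, 0, 0.17]],
  [[0.02, -0.17, 0], [0, 0, 0.22]],
  [[0.025, -0.21, 0], [0, 0, 0.26]],
  [[0.03, -0.25, 0], [0, 0, 0.275]],
  [[0.038, -0.275, 0], [0, 0, 0.275]],
  [[0.038, -0.289, 0], [0, 0, 0.275]],
  [[0.038, -0.289, 0], [0, 0, 0.275]],
])

```text
time_s: 16.68
position: [0.539, -0.0175, 0.2716]
tcp_rot: [[0.194, -0.001, -0.981], [0.981, 0.001, 0.194], [0.0, -1.0, 0.002]]
force: [0.2, 0.0, -2.1]
opening: 0.275
```

>>> play_rows([
  [[0, 0, 0], [0, 0, 0]],
  [[0, 0, 0], [0, 0, 0]],
  [[0, 0, 0], [0, 0, 0]],
])

```text
time_s: 17.05
position: [0.5395, -0.0161, 0.2721]
tcp_rot: [[0.191, 0.0, -0.982], [0.982, 0.0, 0.191], [0.0, -1.0, 0.0]]
force: [-0.8, 0.1, -0.9]
opening: 0.274
```

```bash
cat > m.py <<'E'
from h import *
import sys
c=snap("wrist",sys.argv[1]); s=read_state(); print(s["position"],s["force"],s["time_s"],np.degrees(np.arctan2(s["tcp_rot"][1][0],s["tcp_rot"][0][0])))
f=c["frame"].astype(int); red=(f[:,:,0]>80)&(f[:,:,1]<55)&(f[:,:,2]<55); n,l,st,ce=cv2.connectedComponentsWithStats(red.astype(np.uint8))
for i in range(1,n):
  if st[i,4]>15:
    v,u=np.nonzero(l==i); W=np.stack([atz(c,x,y,.1054) for x,y in zip(u,v)]); print(" red",st[i],ce[i].round(1),rect(W),dep(c,*ce[i]).round(4))
W,px,rgb=cloud(c,.103,.109,(.38,.6,-.1,.1)); k=rgb.max(1)>=60
print("bar",len(W[k]),rect(W[k]),np.median(W[k][:,2]))
E
python3 m.py w_h1; python3 -c "
import cv2;a=cv2.imread('pics/w_h1.png')[80:330,200:450];cv2.imwrite('pics/v9.png',cv2.resize(a,None,fx=2.4,fy=2.4,interpolation=2))"
```

```text
[ 0.53955591 -0.01622221  0.27211979] [-0.74628683 -0.13316047 -1.64664672] 17.1 78.98818836514843
 red [353  71  15  12 161] [359.5  76.6] ((438.3202209472656, 44.15107727050781), (12.898685455322266, 9.297666549682617), 78.90957641601562) [0.4345 0.0495 0.0674]
 red [308 126  16  35 516] [315.  142.7] ((489.1352844238281, -7.1012372970581055), (14.354093551635742, 32.247867584228516), 78.55941009521484) [ 0.4885 -0.0074  0.105 ]
bar 4754 ((466.22119140625, -2.7762832641601562), (47.7264404296875, 154.30410766601562), 78.92001342773438) 0.10494508984355128
```

View pics/v9.png

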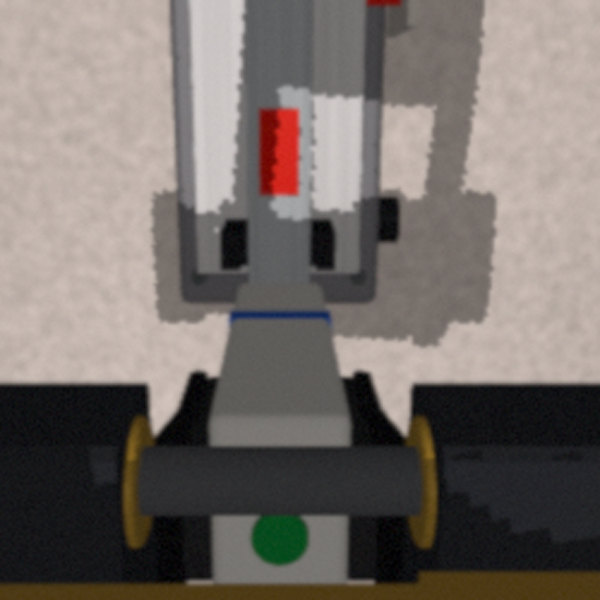

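>>> play_rows([
  [[-0.01, 0.002, 0], [0, 0, 0]],
  [[-0.03, 0.005, 0], [0, 0, 0]],
  [[-0.045, 0.008, -0.005], [0, 0, 0]],
  [[-0.0505, 0.0093, -0.015], [0, 0, 0]],
  [[-0.0505, 0.0093, -0.028], [0, 0, 0]],
  [[-0.0505, 0.0093, -0.04], [0, 0, 0]],
  [[-0.0505, 0.0093, -0.048], [0, 0, 0]],
  [[-0.0505, 0.0093, -0.052], [0, 0, 0]],
  [[-0.0505, 0.0093, -0.052], [0, 0, 0]],
  [[-0.0505, 0.0093, -0.052], [0, 0, 0]],
])

```text
time_s: 18.35
position: [0.4895, -0.0076, 0.2203]
tcp_rot: [[0.192, 0.001, -0.981], [0.981, -0.0, 0.192], [-0.0, -1.0, -0.001]]
force: [-0.2, 0.6, -2.1]
opening: 0.275
```

```bash
python3 - <<'E'
from h import *
c=snap("scene","s_h2"); s=read_state(); print(s["position"],s["force"],s["time_s"])
x=np.array([.9815,-.1925]);o=np.array([.489,-.007])
print(proj(c,[[*(o),.1054],[*(o+.008*x),.1054],[*(o-.008*x),.1054]]))
d=capture("scene")
cv2.imwrite("pics/v10.png",cv2.resize(c["frame"][150:250,285:405,::-1],None,fx=5,fy=5,interpolation=2))
E
```

```text
[ 0.48944452 -0.00765511  0.22039713] [-0.85436349 -0.08044465 -2.50751159] 18.4
[[335.37629351 186.95918847]
 [332.8612177  188.11125598]
 [337.86932423 185.81727918]]
```

View pics/v10.png

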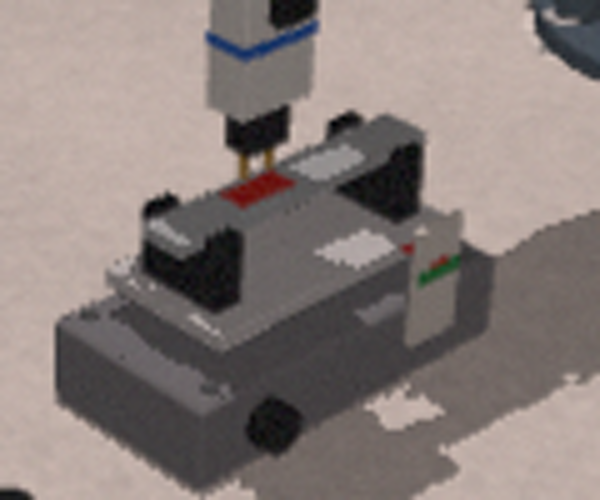

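```bash
cat > avg.py <<'E'
from h import *
F=[];P=[]
for i in range(12): capture("wrist"); s=read_state(); F.append(s["force"]);P.append(s["position"])
print(np.mean(F,0).round(3),np.std(F,0).round(2),np.mean(P,0).round(5),s["time_s"])
E
python3 avg.py
```

```text
[-0.067 -0.176 -1.591] [0.44 0.41 0.28] [ 0.48919 -0.00758  0.22019] 19.05
```

>>> play_rows([
  [[-0.0002, 0.0005, -0.004], [0, 0, 0]],
  [[-0.0002, 0.0005, -0.007], [0, 0, 0]],
  [[-0.0002, 0.0005, -0.0085], [0, 0, 0]],
  [[-0.0002, 0.0005, -0.0095], [0, 0, 0]],
  [[-0.0002, 0.0005, -0.0105], [0, 0, 0]],
  [[-0.0002, 0.0005, -0.0115], [0, 0, 0]],
  [[-0.0002, 0.0005, -0.012], [0, 0, 0]],
  [[-0.0002, 0.0005, -0.012], [0, 0, 0]],
  [[-0.0002, 0.0005, -0.012], [0, 0, 0]],
])

```text
time_s: 20.18
position: [0.4888, -0.0071, 0.2081]
tcp_rot: [[0.192, -0.0, -0.981], [0.981, -0.0, 0.192], [-0.0, -1.0, 0.0]]
force: [-1.4, 0.5, 0.9]
opening: 0.274
```

```bash
python3 avg.py
```

```text
[-1.21   0.555  1.494] [0.29 0.52 0.54] [ 0.48884 -0.00705  0.20805] 20.775
```

>>> play_rows([
  [[0, 0, -0.0007], [0, 0, 0]],
  [[0, 0, -0.0014], [0, 0, 0]],
  [[0, 0, -0.0019], [0, 0, 0]],
  [[0, 0, -0.0019], [0, 0, 0]],
  [[0, 0, -0.0019], [0, 0, 0]],
  [[0, 0, -0.0019], [0, 0, 0]],
])

```text
time_s: 21.52
position: [0.4889, -0.0071, 0.2062]
tcp_rot: [[0.192, -0.0, -0.981], [0.981, -0.0, 0.192], [-0.0, -1.0, 0.0]]
force: [-2.6, -0.1, 2.2]
opening: 0.273
```

```bash
python3 avg.py; python3 - <<'E'
from h import *
c=snap("scene","s_p"); w=snap("wrist","w_p")
a=cv2.resize(c["frame"][150:250,285:405,::-1],None,fx=5,fy=5,interpolation=2)
cv2.imwrite("pics/v11.png",a)
W,px,rgb=cloud(c,.085,.115,(.38,.57,-.06,.05)); 
f=c["frame"].astype(int); red=(f[:,:,0]>70)&(f[:,:,1]<45)&(f[:,:,2]<45); red[:, :320]=0; red[:,352:]=0; red[:175]=0;red[200:]=0
v,u=np.nonzero(red); P=np.stack([dep(c,x,y) for x,y in zip(u,v)]);Q=np.stack([atz(c,x,y,.1004) for x,y in zip(u,v)]); print(len(u),np.median(P,0),rect(Q),rect(P))
E
```

```text
[-1.861  0.547  3.474] [0.47 0.55 0.48] [ 0.48889 -0.00706  0.20614] 22.125
33 [ 0.48963385 -0.00344399  0.09997559] ((488.8534240722656, -6.0135297775268555), (15.27602481842041, 31.353008270263672), 76.69010162353516) ((880.4776611328125, 238.14730834960938), (951.177001953125, 26.933944702148438), 31.850967407226562)
```

View pics/v11.png

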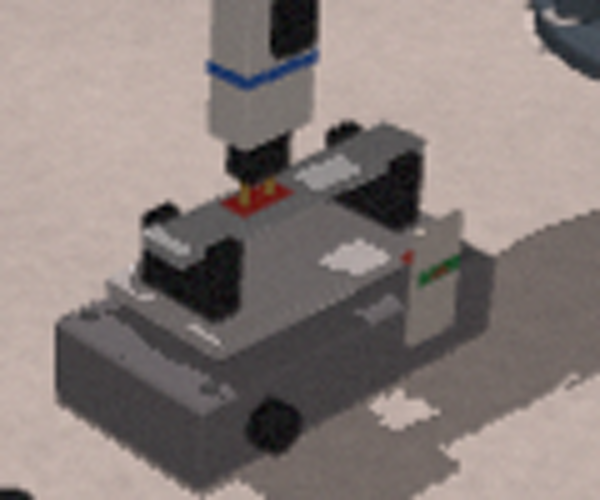

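```bash
python3 -c "
from rig import *
hand_in()"
```

```text
the job is handed in; nothing more can be done
```

The bar lies in both saddles with its red mark up, roughly centred, and I let go of it before touching the probe. I then lifted the 130 mm probe out of its stand; the taller free-standing one was a lookalike and stayed where it was. It was handed in held upright with both pins on the red mark, after about 22 s on the robot's clock.

**Last checks:**
- **Pressing force:** the vertical force rose by about 5.1 N from the free-hanging reading, averaged over 12 samples. The table had sunk about 5 mm more, and the red pointer stands in the green band.
- **Position:** the probe was at (0.4889, -0.0071) and the mark, seen by the scene camera, at (0.4889, -0.0060). That is about 1 mm apart, and the pins were in line with the bar within about 0.1° of the stage direction.
- **Contact:** the picture shows only the pins touching the bar.
- **Bystanders:** nothing came near the lens, jar or brass stub, though I did not check them with a final picture.

**Not clean:** the tool read a steady sideways force of about 1.8 N in -x while pressing. I left it alone because neither the bar nor the probe appeared to shift.

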